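# Put the drip coffee filter back together on the mug

### The job

The copper drip coffee filter has been washed and its four parts stand about the table; put it back together on the green and white mug that stands among them, one part at a time from the bottom up: the base plate seated in the mug's mouth, the brew chamber in the plate's collar, the press right down inside the chamber, and last the lid over the chamber's rim, everything sitting level. Leave the mug where it stands, and do not disturb the tub, sauce cup, timer and glue stick round about.

Things in the scene. Friction and masses are not known exactly. Their poses are not given: they have to be found in the camera images.
- mug_mouth (a point): Centre of the mouth of the mug among the parts, level with its rim, 101 mm above the table; axes are the mug's, z up. Mug green above, white below, 78 mm across outside, mouth 66 mm inside, 0.28 kg, loose; its handle points along -y and reaches 77 mm from this point, 94 mm at most above the table.
- plate: Filter's base plate, round copper-coloured, 80 g. Origin: centre of underside, z up. Upward: boss 0-7 mm, 54 mm across (49 at its foot), drops into the mug's mouth; flat flange 7-10 mm, 94 mm across, rests on the mug's rim (origin then 7 mm below the rim); open collar 10-22 mm, 62 mm outside (grasp here, from above), 58 mm inside. The chamber stands in the collar at 10 mm.
- chamber: Brew chamber, open copper-coloured cup, 90 g, 50 mm high, 54 mm across (56 at the rim), tapering below 9 mm to a 46 mm foot; inside 49 mm, narrowing to 41 at the floor 3 mm above the underside. Origin: centre of underside, z up. Two wire ears along +y and -y reach 40 mm from the axis at 19-38 mm height: grasp across its x axis. Its yaw when set down does not matter.
- press: Press, 60 g: perforated copper-coloured disc 37 mm across, 3 mm thick, with an upright 6 mm stem and a black knob 14 mm across at 48-62 mm height. Origin: centre of the disc's underside, z up; stands on its disc. Right down, it rests on the chamber's floor with the knob 1 to 15 mm above the chamber's rim.
- lid: Lid, round copper-coloured, 70 g, 43 mm high: open skirt 66 mm across outside, 62 inside; hollow crown 54 mm across, top at 28 mm; dark wooden knob 16 mm across at 29-43 mm. Origin: centre of its lower edge, z up; stands on its skirt. A ledge inside, 7 mm up, rests on the chamber's rim: the origin is then 43 mm above the chamber's. It clears the press's knob.
- black_tub: Bystander, not to be disturbed: round black tub with a wooden lid, 92 mm across, 70 mm high. Origin at the centre of its underside, z up.
- sauce_cup: Bystander, not to be disturbed: plain grey open sauce cup without ears, 66 mm across the rim, 36 mm high. Origin at the centre of its underside, z up.
- kitchen_timer: Bystander, not to be disturbed: white wind-up timer with a red bar on top, 66 mm across, 42 mm high. Origin at the centre of its underside, z up.
- glue_stick: Bystander, not to be disturbed: black glue stick with red bands, standing on end, 36 mm across, 86 mm high. Origin at the centre of its underside, z up.
Things that resemble listed ones, but are neither listed nor needed, are in the scene too. Leave any yellow look-alike of the lid alone.

How it is judged:
By the outcome, as a careful person would: the job done as asked, in the order asked, and still so for the second after the job is handed in, with the robot touching nothing.
It also fails if it takes over 120 s, if anything falls off the work surface, if the arm or the gripper's body presses on something with over 40 N, if the wrist force passes 120 N, or if a joint passes its speed limit or range.

### The arm

A 6-joint arm with a two-finger parallel gripper is mounted at the origin on a cart in front of the work surface, level with it; the furniture and walls round the work are solid. World frame = base frame: x ahead of the robot, y to its left, z up, the work surface at z = 0. Lengths are in mm, angles in degrees, forces in N, time in s.
With the tool pointing down it reaches from about 350 to 850 mm from the base axis. Payload 8.1 kg.
Tool frame: the origin (TCP) lies midway between the tips of the shut fingers; the grasp point (between the pads) lies 19 mm behind it; z points along the fingers, y is the line along which they close (so a half turn about z gives the same grasp; the last joint's range is limited). The gripper opens to 85 mm and grips with 20 to 120 N. Pads are 22 mm wide; open, the fingers measure 114 mm over their backs; the gripper's body (76 mm by 85 mm) begins 54 mm behind the grasp point. The pads swing forward as they close: fully open they stand 13 mm farther back than shut.
Start: joints at [-81.841, 7.471, 85.268, -0, 87.261, -4.893], TCP at [135.521, -584.499, 231.292] pointing down, gripper open.
Joint ranges: [-169.43, 169.43], [-51.17, 129.36], [1.28, 143.12], [-76.62, 256.62], [0, 156.53], [-152.29, 152.29]. Speed limits (degrees/s): [136.94, 136.94, 159.86, 180, 180, 180].

### API

Orientations are given as [roll, pitch, yaw] about the fixed x, y, z axes, in that order (R = Rz(yaw) Ry(pitch) Rx(roll)).
In Python, from bench import r, optics, workorder gives the robot as it stands.
- The arm moves only by the shell command python3 -m handwheel [FORCE], which reads ROWS from standard input. ROWS is a JSON list of rows, 1 to 8 of them, each of 7 numbers: a rotation vector rx, ry, rz in units of 2 degrees, then dx, dy, dz in cm, then the finger opening in mm; each row is the pose to reach, as a shift and turn from the pose commanded when the command began, along the tool's axes at that moment; what a row does not reach only later rows make up. A row lasts 1/8 s, in which the tool goes at most 62.5 mm and 10.7 degrees, less where a joint would pass 70% of its speed; a pose out of reach is approached as far as the arm can. The fingers move at their own pace and stop on an object; FORCE is the grip in N (left out, the last holds). Time passes only in rows, so rows that do not move let the fingers close. It prints the time, the measured TCP pose, the force, the opening and the grip force at its end. Input that does not fit is refused with a message, and nothing moves.
- r.sense(): the state, without advancing time (a new reading comes with each control period).
- optics.snapshot(name): name is "side" or "top"; returns a dict with "pixels" (420x560x3 uint8, blue, green, red), "fx", "fy", "cx", "cy" (pixels), "pose" (4x4, takes a point from camera to world coordinates). Camera axes: x right, y up, looking along -z (the intrinsics and any distortion apply to the point x, -y, -z); pixel columns grow to the right and rows downward; lengths in mm; the calibration is good to about 2 mm. A picture is of the moment at which its call begins. There is no depth.
- workorder.hand_in(): hands the job in; it is judged then, once.
The state is a dict: "time": time; "joint_pos": joint angles; "qd": joint speeds; "joint_efforts": joint torques, N m; "tool_pos": TCP position; "tcp_rot": TCP orientation; "ft_force": force on the tool from outside, world axes, zero at the start; "wrist_torque": the same for the moment, N m; "finger_gap": finger opening in mm; "grip_force": force on a finger pad.
Only numpy, scipy, OpenCV 4.12 (cv2) and the standard library are available. Lean on these libraries where they do the work, as an engineer would, in place of code of your own. Each camera call takes 0.05 s, during which the arm holds its last target. There are 200 camera calls.

## Working session

There is one attempt and no reset: what is moved stays moved. The work goes in short steps, Python scripts to look and compute and a shell command to move; the robot and the scene stay as the last step left them, time stands still between calls to the robot, and variables do not carry over. Pictures are saved under pics/ and viewed, at most 14 in all, crops included, and the job is handed in when it is done.

```bash
ls; mkdir -p pics; python3 - <<'E'
from bench import r, optics
import cv2,numpy as np
for n in("top","side"):
    s=optics.snapshot(n); cv2.imwrite(f"pics/{n}0.png",s["pixels"]); print({k:(v if k!="pixels" else v.shape) for k,v in s.items()})
s=r.sense();print(s)
E
```

```text
pics
{'pixels': (420, 560, 3), 'fx': 419.553394596454, 'fy': 419.553394596454, 'cx': 280.5431598187146, 'cy': 212.68611670017486, 'pose': array([[ 2.01426157e-02,  9.93750085e-01, -1.09795465e-01,
         3.76030266e+02],
       [-9.99764650e-01,  1.91351200e-02, -1.02221716e-02,
        -4.33338833e+01],
       [-8.05733450e-03,  1.09975526e-01,  9.93901636e-01,
         1.14286283e+03],
       [ 0.00000000e+00,  0.00000000e+00,  0.00000000e+00,
         1.00000000e+00]])}
{'pixels': (420, 560, 3), 'fx': 425.5212661801402, 'fy': 425.5212661801402, 'cx': 277.55979272861924, 'cy': 209.58923875770364, 'pose': array([[-8.18458887e-01,  2.62014004e-01, -5.11345004e-01,
        -9.15706444e+00],
       [-5.74235105e-01, -3.42861945e-01,  7.43437779e-01,
         7.15573596e+02],
       [ 1.94703666e-02,  9.02105509e-01,  4.31076045e-01,
         5.13695236e+02],
       [ 0.00000000e+00,  0.00000000e+00,  0.00000000e+00,
         1.00000000e+00]])}
{'time': 0.1, 'joint_pos': array([-8.18429902e+01,  7.51069306e+00,  8.53224879e+01,  5.52630822e-04,
        8.72607774e+01, -4.89079572e+00]), 'qd': array([ 0.04393068, -0.18431359, -0.14807978, -0.0255245 ,  0.01964519,
       -0.06747337]), 'joint_efforts': array([ 8.40277880e-04, -5.70955575e+01, -5.01943839e+01, -3.89131560e-05,
        8.20353016e-03, -3.19003857e-05]), 'tool_pos': array([ 135.43784012, -584.01783473,  230.35552729]), 'tcp_rot': array([-1.79906431e+02, -8.56053833e-03,  1.30477716e+01]), 'ft_force': array([-0.05872131, -0.91914007, -0.82988849]), 'wrist_torque': array([-0.01377206, -0.00021821,  0.03384839]), 'grip_force': 0.0, 'finger_gap': 85.84594412941634}
```

View pics/top0.png

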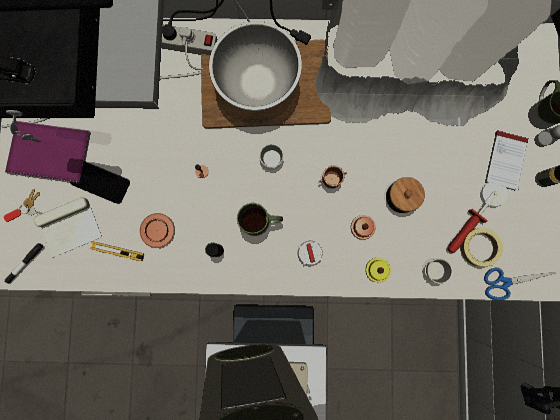

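View pics/side0.png

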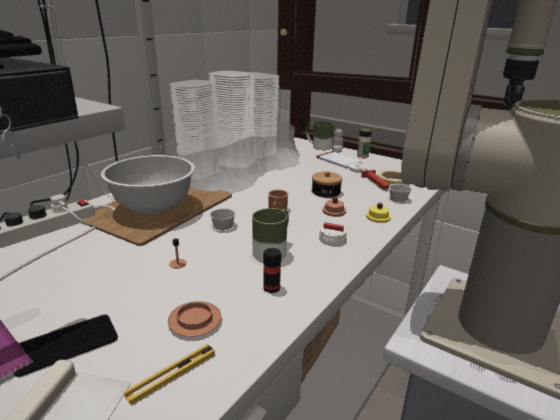

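Top view: plate (157,231); chamber (333,177) with ears, versus grey earless sauce cups (272,157) and (437,270); press (202,171); copper lid (363,227), versus yellow look-alike (378,270); target mug (253,219) with its handle along -y, versus the far mug (550,95). Bystanders: timer (310,253), glue stick (214,250), tub (406,195).

```bash
cat > h.py <<'E'
from bench import r, optics
import cv2,numpy as np
from scipy.spatial.transform import Rotation as R
def ray(s,u,v):
    d=np.array([(u-s["cx"])/s["fx"],-(v-s["cy"])/s["fy"],-1.]); P=s["pose"]
    return P[:3,3],P[:3,:3]@d
def plane(s,u,v,z):
    o,d=ray(s,u,v); return o+d*(z-o[2])/d[2]
def proj(s,p):
    P=s["pose"]; c=P[:3,:3].T@(np.array(p,float)-P[:3,3])
    return s["cx"]+s["fx"]*c[0]/-c[2], s["cy"]-s["fy"]*c[1]/-c[2]
def blobs(s,lo,hi,win,amin=20):
    x0,y0,x1,y1=win
    hsv=cv2.cvtColor(s["pixels"],cv2.COLOR_BGR2HSV)[y0:y1,x0:x1]
    m=cv2.inRange(hsv,np.array(lo),np.array(hi)); m=cv2.morphologyEx(m,cv2.MORPH_CLOSE,np.ones((3,3)))
    cs,_=cv2.findContours(m,cv2.RETR_EXTERNAL,cv2.CHAIN_APPROX_NONE)
    return sorted([c+np.array([x0,y0]) for c in cs if cv2.contourArea(c)>=amin],key=cv2.contourArea,reverse=True)
def delta(goal,yaw=None):
    """shift in tool axes from commanded/measured pose to goal; yaw change about tool z"""
    s=r.sense(); Rt=R.from_euler("xyz",s["tcp_rot"],degrees=True)
    out=Rt.inv().apply(np.array(goal)-s["tool_pos"])
    t=None
    if yaw is not None: t=(Rt.inv()*R.from_euler("xyz",[180,0,yaw],degrees=True)).as_rotvec(degrees=True)
    return out.round(1),t
E
python3 - <<'E'
from h import *
t=optics.snapshot("top"); 
def ell(win,lo,hi,name):
    for c in blobs(t,lo,hi,win)[:3]:
        e=cv2.fitEllipse(c); print(name,np.round(e[0],1),np.round(e[1],1),round(e[2]),cv2.contourArea(c),cv2.boundingRect(c))
cop=((0,60,60),(18,255,255))
ell((130,200,185,260),*cop,"plate"); ell((310,155,360,200),*cop,"chamber"); ell((185,155,220,190),*cop,"press"); ell((345,208,385,245),*cop,"lid")
ell((225,195,300,245),(30,40,20),(90,255,140),"mug")
p=t["pixels"]
def crop(x,y,w=56,h=42): return cv2.resize(p[y-h//2:y+h//2,x-w//2:x+w//2],(400,300),interpolation=cv2.INTER_CUBIC)
cv2.imwrite("pics/c1.png",np.vstack([np.hstack([crop(157,231),crop(333,177)]),np.hstack([crop(202,171),crop(258,219)])]))
E
```

```text
plate [156.6 230. ] [33.6 34.6] 44 912.0 (139, 213, 36, 35)
chamber [332.9 175.8] [19.7 23.5] 68 335.5 (319, 165, 28, 22)
press [201.6 171.5] [11.3 13.1] 48 103.5 (195, 165, 14, 13)
lid [362.7 226.9] [23.6 23.9] 167 439.5 (351, 215, 25, 25)
mug [255.6 218.4] [29.5 42. ] 90 816.5 (237, 203, 46, 33)
```

View pics/c1.png

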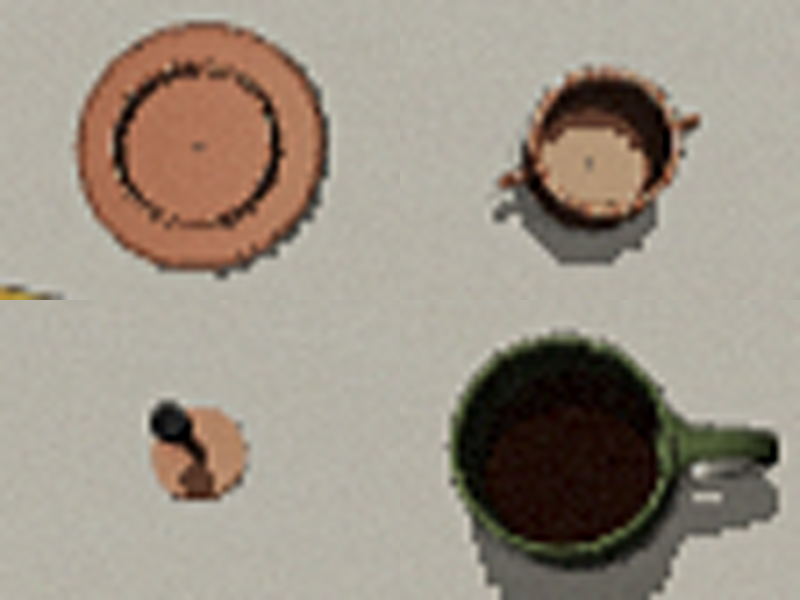

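The crop shows the plate (flange centre 156.8,229.9), the eared chamber (rim 332.9,176.2), the press (disc 201.4,170.8; knob 197.6,166.6) and the mug (rim 252.7,218.1). All are the ones I want. Next I compute world positions and check them in the side view.

```bash
python3 - <<'E'
from h import *
t=optics.snapshot("top"); s=optics.snapshot("side")
im=s["pixels"].copy()
L=dict(plate=(156.8,229.9,10,47),chamber=(332.9,176.2,50,28),press=(201.4,170.8,3,18.5),knob=(197.6,166.6,60,7),lid=(362.7,226.9,4,33),mug=(252.7,218.1,101,39),
 timer=(310,253,42,33),glue=(214,248,86,18),tub=(406,194,70,46),cup=(272,156,36,33),yel=(378,269,15,33))
for k,(u,v,z,rad) in L.items():
    p=plane(t,u,v,z); print(k,p.round(1),np.round(proj(s,p),1))
    a=np.linspace(0,2*np.pi,60); pts=[proj(s,p+[rad*np.cos(q),rad*np.sin(q),0]) for q in a]
    for q in pts: 
        x,y=map(lambda w:int(round(w*1)),q); im[y,x]=(255,255,0)
a=plane(t,305+290/7.143-.5,156+122/7.143-.5,30);b=plane(t,305+110/7.143-.5,156+182/7.143-.5,30);d=a-b
print("ears",a,b,np.degrees(np.arctan2(d[1],d[0])))
c=im[150:350,150:440]; cv2.imwrite("pics/s1.png",cv2.resize(c,None,fx=2.75,fy=2.75,interpolation=cv2.INTER_NEAREST))
E
```

```text
plate [447.8 302.8  10. ] [195.1 318.1]
chamber [ 596.4 -168.5   50. ] [278.7 193.7]
press [614.4 189.8   3. ] [177.6 263.2]
knob [613.5 188.6  60. ] [176.1 240.3]
lid [ 467.3 -255.6    4. ] [334.2 210.3]
mug [476.2  36.6 101. ] [270.5 215.2]
timer [ 393.3 -111.    42. ] [334.1 224.8]
glue [400.2 133.   86. ] [273.  250.2]
tub [ 549.3 -354.9   70. ] [327.4 171.8]
cup [651.5  -5.8  36. ] [224.1 213.7]
yel [ 354.9 -294.    15. ] [378.1 212.7]
ears [ 610.99569941 -203.57976741   30.        ] [ 586.7737278  -135.98209331   30.        ] -70.28610229673882
```

View pics/s1.png

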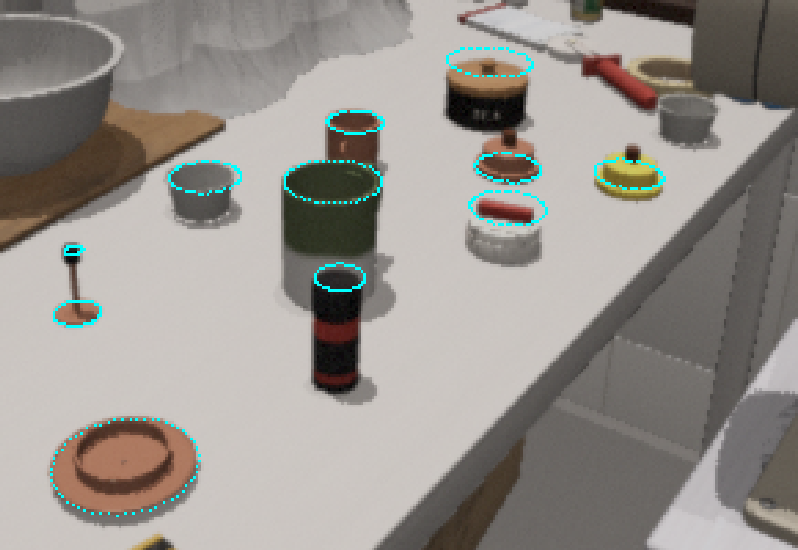

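The projected rings match the side view to within about 1 mm, so I'm working out the first move, to above the plate.

```bash
python3 - <<'E'
from h import *
for g in ((330,-420,231),(440,-150,231),(480,100,231),(447.8,302.8,150),(447.8,302.8,80)): print(delta(g,109.7))
E
```

```text
(array([ 2.266e+02, -1.161e+02, -1.000e-01]), array([-3.61517265e-02, -4.55336404e-02, -9.66479846e+01]))
(array([ 3.947e+02, -3.543e+02,  1.000e-01]), array([-3.61517265e-02, -4.55336404e-02, -9.66479846e+01]))
(array([ 4.902e+02, -5.888e+02,  3.000e-01]), array([-3.61517265e-02, -4.55336404e-02, -9.66479846e+01]))
(array([ 504.6, -793.5,   81.5]), array([-3.61517265e-02, -4.55336404e-02, -9.66479846e+01]))
(array([ 504.6, -793.5,  151.5]), array([-3.61517265e-02, -4.55336404e-02, -9.66479846e+01]))
```

The manual's scale: shifts go in cm and turns go in units of 2 degrees. Converting my numbers, 150 mm is 15, 395 mm is 39.5, -10 degrees is -5.

```bash
echo '[[0,0,-5,5,-4,0,85],[0,0,-10,10,-8,0,85],[0,0,-15,15,-12.5,0,85],[0,0,-20,20,-17.5,0,85],[0,0,-25,25,-22,0,85],[0,0,-30,30,-26.5,0,85],[0,0,-35,35,-31,0,85],[0,0,-40,39.5,-35.4,0,85]]' | python3 -m handwheel
python3 - <<'E'
from h import *
print(r.sense()["joint_pos"].round())
for g in ((480,100,231),(447.8,302.8,150),(447.8,302.8,60)): print(delta(g,109.7))
E
```

```text
time: 1.25
tool_pos: [424.4, -174.3, 231.6]
tcp_rot: [180.0, 0.0, 93.4]
ft_force: [0.9, -0.2, -0.1]
finger_gap: 85.0
grip_force: 0.0
[-29. -15. 107.  -0.  88. -32.]
(array([270.6,  71.7,   0.5]), array([  0.0423112 ,   0.03795003, -16.32840659]))
(array([475. ,  51.4,  81.3]), array([  0.0423112 ,   0.03795003, -16.32840659]))
(array([475. ,  51.3, 171.3]), array([  0.0423112 ,   0.03795003, -16.32840659]))
```

Converted, 15 mm is 1.5, 450 mm is 45, -16 degrees is -8.

```bash
echo '[[0,0,-4,6,1.5,0,85],[0,0,-8,12,3,0,85],[0,0,-8,18,4,0,85],[0,0,-8,24,4.5,0,85],[0,0,-8,30,4.5,1,85],[0,0,-8,36,4.5,4,85],[0,0,-8,42,4,8,85],[0,0,-8,45,3.5,10,85]]' | python3 -m handwheel
echo '[[0,0,0,0,0,0,85],[0,0,0,0,0,0,85]]' | python3 -m handwheel
python3 - <<'E'
from h import *
print(r.sense()["joint_pos"].round())
for g in ((447.8,302.8,60),(447.8,302.8,7)): print(delta(g,109.7))
E
```

```text
time: 2.25
tool_pos: [433.6, 277.1, 130.0]
tcp_rot: [-180.0, -0.0, 109.1]
ft_force: [1.3, -0.9, 0.3]
finger_gap: 85.0
grip_force: 0.0
time: 2.5
tool_pos: [434.6, 274.9, 131.5]
tcp_rot: [-180.0, 0.0, 109.1]
ft_force: [0.3, 0.3, 0.3]
finger_gap: 85.0
grip_force: 0.0
[ 27.  -2. 105.  -0.  76.   8.]
(array([22. , 21.6, 71.5]), array([-0.00096636,  0.02498614, -0.60596411]))
(array([ 22.1,  21.6, 124.5]), array([-0.00096636,  0.02498614, -0.60596411]))
```

Converted, 122 mm is 12.2, 105 mm is 10.5.

```bash
echo '[[0,0,0,2.2,2.16,4,85],[0,0,0,2.2,2.16,8,85],[0,0,0,2.2,2.16,10.5,85],[0,0,0,2.2,2.16,12.2,85],[0,0,0,2.2,2.16,12.2,85],[0,0,0,2.2,2.16,12.2,85]]' | python3 -m handwheel 
python3 - <<'E'
from h import *
print(delta((447.8,302.8,7)))
for n in ("top",):
    s=optics.snapshot("side"); print(proj(s,(447.8,302.8,20)))
    c=s["pixels"][250:370,120:280]; cv2.imwrite("pics/g1.png",cv2.resize(c,None,fx=3,fy=3,interpolation=cv2.INTER_CUBIC))
E
```

```text
time: 3.25
tool_pos: [449.1, 303.2, 10.9]
tcp_rot: [179.9, -0.0, 109.0]
ft_force: [0.7, 0.5, 1.4]
finger_gap: 85.0
grip_force: 0.0
(array([ 0. , -1.3,  3.9]), None)
(np.float64(194.76400447248415), np.float64(313.5820452632787))
```

View pics/g1.png

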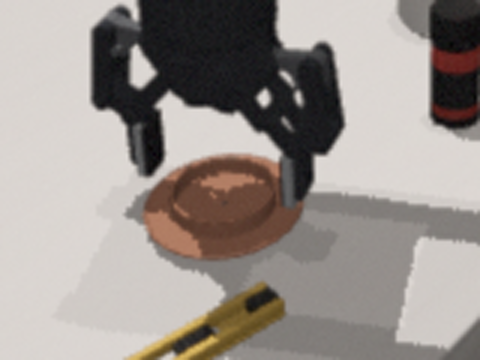

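Fingers straddle the collar (around crop pixel 225,195), tips well above the flange. Going 4 mm lower and closing.

Converted, -1 mm is -0.1, 3.5 mm is 0.35.

```bash
echo '[[0,0,0,0,-0.1,0.35,85],[0,0,0,0,-0.1,0.35,66],[0,0,0,0,-0.1,0.35,66],[0,0,0,0,-0.1,0.35,50],[0,0,0,0,-0.1,0.35,50],[0,0,0,0,-0.1,0.35,50],[0,0,0,0,-0.1,0.35,50],[0,0,0,0,-0.1,0.35,50]]' | python3 -m handwheel 40
echo '[[0,0,0,0,0,-1,50],[0,0,0,0,0,-4,50],[0,0,0,0,0,-4,50],[0,0,0,0,0,-4,50]]' | python3 -m handwheel
python3 - <<'E'
from h import *
s=optics.snapshot("side"); t=optics.snapshot("top")
a=cv2.resize(s["pixels"][230:350,130:290],None,fx=2.5,fy=2.5,interpolation=cv2.INTER_CUBIC);b=cv2.resize(t["pixels"][170:290,80:240],None,fx=2.5,fy=2.5,interpolation=cv2.INTER_CUBIC)
cv2.imwrite("pics/g2.png",np.hstack([a,b]))
print(r.sense()["tool_pos"])
E
```

```text
time: 4.3
tool_pos: [447.1, 302.8, 6.5]
tcp_rot: [180.0, -0.0, 109.1]
ft_force: [-1.7, -1.6, 5.6]
finger_gap: 59.3
grip_force: 43.3
time: 4.8
tool_pos: [446.6, 302.5, 45.5]
tcp_rot: [-180.0, 0.0, 109.1]
ft_force: [-0.6, -0.3, -1.8]
finger_gap: 59.2
grip_force: 43.6
[445.92194632 302.17850043  44.61390623]
```

View pics/g2.png

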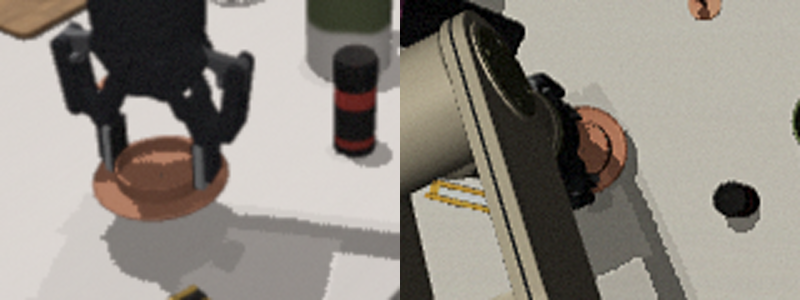

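Plate is held level. Carrying it to the mug.

Converted, -110 mm is -11, -220 mm is -22.

```bash
echo '[[0,0,0,0,0,-5,50],[0,0,0,0,0,-11,50],[0,0,0,-5,0,-11.5,50],[0,0,0,-11,0,-11.5,50],[0,0,0,-17,0,-11.5,50],[0,0,0,-22,0,-11.5,50],[0,0,0,-22,0,-11.5,50],[0,0,0,-22,0,-11.5,50]]' | python3 -m handwheel
python3 - <<'E'
from h import *
print(delta((476.2,36.6,125),109.1))
E
```

```text
time: 5.9
tool_pos: [517.9, 94.8, 159.8]
tcp_rot: [-179.9, -0.1, 109.0]
ft_force: [-0.2, -0.4, -1.2]
finger_gap: 59.5
grip_force: 44.0
(array([-41.5, -58.4,  34.9]), array([-0.09266956, -0.05412355, -0.09974678]))
```

```bash
echo '[[0,0,0,-3,-4,0,50],[0,0,0,-4.15,-5.84,1,50],[0,0,0,-4.15,-5.84,3.5,50],[0,0,0,-4.15,-5.84,3.5,50],[0,0,0,-4.15,-5.84,3.5,50]]' | python3 -m handwheel
python3 - <<'E'
from h import *
print(delta((476.2,36.6,100),109.1))
s=optics.snapshot("side"); t=optics.snapshot("top")
a=cv2.resize(s["pixels"][150:270,190:350],None,fx=2.5,fy=2.5,interpolation=cv2.INTER_CUBIC);b=cv2.resize(t["pixels"][160:280,170:330],None,fx=2.5,fy=2.5,interpolation=cv2.INTER_CUBIC)
cv2.imwrite("pics/g3.png",np.hstack([a,b]))
E
```

```text
time: 6.52
tool_pos: [477.0, 37.4, 126.3]
tcp_rot: [180.0, -0.0, 109.1]
ft_force: [1.0, -0.9, -1.0]
finger_gap: 59.3
grip_force: 44.0
(array([-0.5, -1.1, 26.3]), array([ 0.00907231, -0.00775066,  0.04340904]))
```

View pics/g3.png

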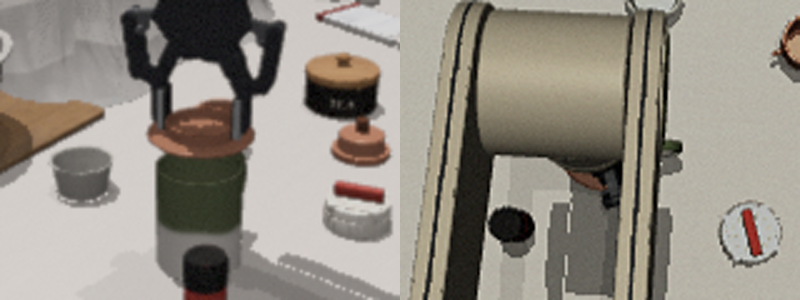

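Plate hangs centred over the mug (crop pixel 200,140). Lowering.

Converted, 8 mm is 0.8, -1 mm is -0.1.

```bash
echo '[[0,0,0,-0.05,-0.1,0.8,50],[0,0,0,-0.05,-0.1,1.6,50],[0,0,0,-0.05,-0.1,2.2,50],[0,0,0,-0.05,-0.1,2.45,50],[0,0,0,-0.05,-0.1,2.45,50],[0,0,0,-0.05,-0.1,2.45,50]]' | python3 -m handwheel
```

```text
time: 7.38
tool_pos: [476.3, 35.6, 101.5]
tcp_rot: [180.0, 0.0, 109.0]
ft_force: [0.5, 0.1, -0.6]
finger_gap: 59.3
grip_force: 44.1
```

Converted, 1.5 mm is 0.15, 1 mm is 0.1.

```bash
echo '[[0,0,0,0,0,0.1,50],[0,0,0,0,0,0.15,50],[0,0,0,0,0,0.15,50]]' | python3 -m handwheel
```

```text
time: 7.75
tool_pos: [476.3, 35.6, 100.0]
tcp_rot: [180.0, 0.0, 109.1]
ft_force: [-0.2, 0.5, -0.7]
finger_gap: 59.5
grip_force: 44.2
```

Converted, 1 mm is 0.1.

```bash
echo '[[0,0,0,0,0,0.1,50],[0,0,0,0,0,0.1,50],[0,0,0,0,0,0.1,50]]' | python3 -m handwheel
```

```text
time: 8.12
tool_pos: [476.6, 35.5, 99.8]
tcp_rot: [180.0, 0.0, 109.1]
ft_force: [-2.8, 0.4, 8.0]
finger_gap: 59.4
grip_force: 44.9
```

Converted, 1 mm is 0.1.

```bash
echo '[[0,0,0,0,0,0.1,50],[0,0,0,0,0,0.1,50],[0,0,0,0,0,0.1,50]]' | python3 -m handwheel
```

```text
time: 8.5
tool_pos: [477.0, 35.5, 99.7]
tcp_rot: [179.9, 0.0, 109.1]
ft_force: [-5.6, -0.3, 13.8]
finger_gap: 59.1
grip_force: 45.6
```

```bash
echo '[[0,0,0,0,0,-0.2,59],[0,0,0,0,0,-0.2,66],[0,0,0,0,0,-0.2,75],[0,0,0,0,0,-0.2,85],[0,0,0,0,0,-2,85],[0,0,0,0,0,-6,85],[0,0,0,0,0,-10,85],[0,0,0,0,0,-12,85]]' | python3 -m handwheel
echo '[[0,0,0,-6,0,0,85],[0,0,0,-12,0,0,85],[0,0,0,-18,0,0,85],[0,0,0,-18,0,0,85],[0,0,0,-18,0,0,85]]' | python3 -m handwheel
python3 - <<'E'
from h import *
s=optics.snapshot("side"); t=optics.snapshot("top")
a=cv2.resize(s["pixels"][150:270,190:350],None,fx=2.5,fy=2.5,interpolation=cv2.INTER_CUBIC);b=cv2.resize(t["pixels"][160:280,170:330],None,fx=2.5,fy=2.5,interpolation=cv2.INTER_CUBIC)
cv2.imwrite("pics/g4.png",np.hstack([a,b]))
for c in blobs(t,(0,60,60),(18,255,255),(215,180,300,260))[:2]:
    e=cv2.fitEllipse(c); print(e,plane(t,*e[0],104))
print(delta((596.4,-168.5,120),109.7))
E
```

```text
time: 9.5
tool_pos: [477.5, 35.6, 222.1]
tcp_rot: [179.7, 0.1, 109.1]
ft_force: [0.2, 0.1, -0.4]
finger_gap: 85.5
grip_force: 0.0
time: 10.12
tool_pos: [534.9, -134.6, 218.6]
tcp_rot: [180.0, -0.0, 109.0]
ft_force: [0.4, 0.2, 0.0]
finger_gap: 85.2
grip_force: 0.0
((252.67526245117188, 218.2091522216797), (36.04056930541992, 37.65732192993164), 27.413358688354492) [475.62906769  36.42538667 104.        ]
(array([-53.2,  46.7,  98.5]), array([ 3.21174847e-02,  9.64362999e-05, -5.88725254e-01]))
```

View pics/g4.png

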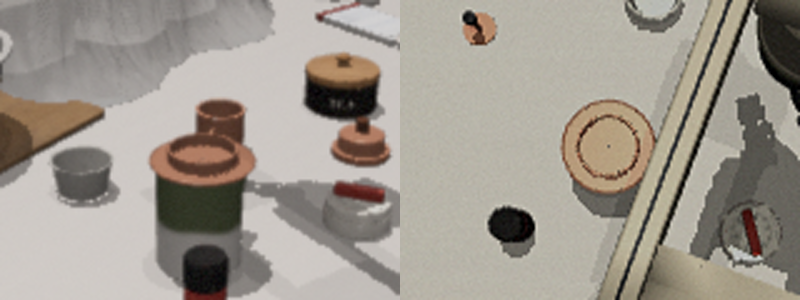

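Plate is seated level, centred at (475.6,36.4). Next the chamber.

Converted, 120 mm is 12, 80 mm is 8, -0.6 degrees is -0.3.

```bash
echo '[[0,0,-0.3,-3,3,0,85],[0,0,-0.3,-5.3,4.67,3,85],[0,0,-0.3,-5.3,4.67,8,85],[0,0,-0.3,-5.3,4.67,12,85],[0,0,-0.3,-5.3,4.67,12,85],[0,0,-0.3,-5.3,4.67,12,85]]' | python3 -m handwheel
python3 - <<'E'
from h import *
print(delta((596.4,-168.5,17),109.7))
s=optics.snapshot("side"); t=optics.snapshot("top")
a=cv2.resize(s["pixels"][130:230,210:340],None,fx=3,fy=3,interpolation=cv2.INTER_CUBIC);b=cv2.resize(t["pixels"][130:230,270:400],None,fx=3,fy=3,interpolation=cv2.INTER_CUBIC)
cv2.imwrite("pics/g5.png",np.hstack([a,b]))
E
```

```text
time: 10.98
tool_pos: [597.4, -168.9, 100.1]
tcp_rot: [179.9, 0.1, 109.7]
ft_force: [-0.1, -0.6, -0.3]
finger_gap: 84.7
grip_force: 0.0
(array([ 0.9, -1. , 83.1]), array([0.10448059, 0.08820751, 0.01920239]))
```

View pics/g5.png

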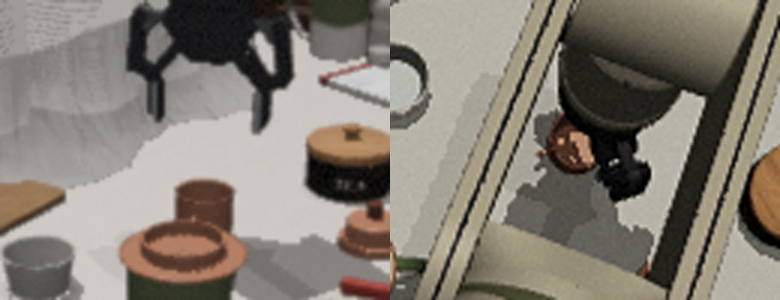

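The gripper sits centred over the chamber (crop pixel 205,200). Descending and gripping.

```bash
echo '[[0,0,0,0.05,-0.1,4,85],[0,0,0,0.05,-0.1,7.5,85],[0,0,0,0.05,-0.1,8.3,85],[0,0,0,0.05,-0.1,8.3,85],[0,0,0,0.05,-0.1,8.3,45],[0,0,0,0.05,-0.1,8.3,45],[0,0,0,0.05,-0.1,8.3,45],[0,0,0,0.05,-0.1,8.3,45]]' | python3 -m handwheel 30
echo '[[0,0,0,0,0,0,45],[0,0,0,0,0,0,45],[0,0,0,0,0,-2,45],[0,0,0,0,0,-7,45],[0,0,0,0,0,-13,45],[0,0,0,0,0,-16.5,45],[0,0,0,0,0,-16.5,45],[0,0,0,0,0,-16.5,45]]' | python3 -m handwheel
python3 - <<'E'
from h import *
print(delta((475.6,36.4,180)))
E
```

```text
time: 12.08
tool_pos: [596.9, -169.8, 17.0]
tcp_rot: [179.8, 0.1, 109.7]
ft_force: [0.6, 1.0, 7.3]
finger_gap: 52.2
grip_force: 32.4
time: 13.08
tool_pos: [594.8, -169.1, 179.7]
tcp_rot: [-180.0, -0.0, 109.7]
ft_force: [0.1, -0.8, -1.0]
finger_gap: 52.1
grip_force: 31.9
(array([ 2.336e+02, -4.310e+01, -2.000e-01]), None)
```

```bash
echo '[[0,0,0,5.5,-1,0,45],[0,0,0,11.5,-2,0,45],[0,0,0,17.5,-3.2,0,45],[0,0,0,22,-4.3,0,45],[0,0,0,23.26,-4.3,1,45],[0,0,0,23.26,-4.3,3.5,45],[0,0,0,23.26,-4.3,3.5,45],[0,0,0,23.26,-4.3,3.5,45]]' | python3 -m handwheel
python3 - <<'E'
from h import *
print(delta((475.6,36.4,121),109.7))
s=optics.snapshot("side"); t=optics.snapshot("top")
a=cv2.resize(s["pixels"][120:260,200:340],None,fx=4,fy=4,interpolation=cv2.INTER_CUBIC)
cv2.imwrite("pics/g6.png",a)
E
```

```text
time: 14.08
tool_pos: [476.4, 34.8, 144.6]
tcp_rot: [-179.9, -0.0, 109.6]
ft_force: [0.5, -0.6, -0.4]
finger_gap: 52.2
grip_force: 32.0
(array([ 1.7, -0.2, 23.6]), array([-0.07052541, -0.01814404, -0.08782536]))
```

View pics/g6.png

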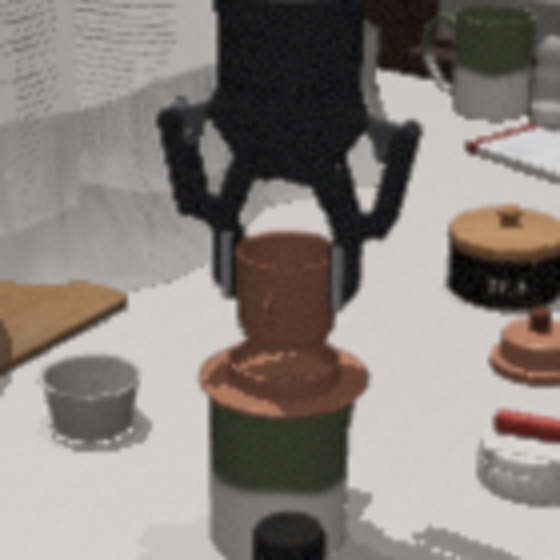

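Chamber is upright over the collar (both centred at crop column ~285). Lowering.

```bash
echo '[[0,0,0,0.1,-0.02,0.8,45],[0,0,0,0.1,-0.02,1.4,45],[0,0,0,0.1,-0.02,1.8,45],[0,0,0,0.1,-0.02,2.1,45],[0,0,0,0.1,-0.02,2.25,45],[0,0,0,0.1,-0.02,2.25,45],[0,0,0,0.1,-0.02,2.25,45]]' | python3 -m handwheel
```

```text
time: 15.05
tool_pos: [476.1, 36.2, 122.5]
tcp_rot: [180.0, 0.0, 109.7]
ft_force: [-0.3, -0.4, -1.3]
finger_gap: 52.4
grip_force: 32.0
```

Converted, 1.5 mm is 0.15.

```bash
echo '[[0,0,0,0,0,0.15,45],[0,0,0,0,0,0.15,45],[0,0,0,0,0,0.15,45]]' | python3 -m handwheel
```

```text
time: 15.42
tool_pos: [476.0, 36.2, 120.8]
tcp_rot: [-180.0, -0.0, 109.7]
ft_force: [-0.5, -0.3, -1.0]
finger_gap: 52.2
grip_force: 32.0
```

Converted, 1 mm is 0.1.

```bash
echo '[[0,0,0,0,0,0.1,45],[0,0,0,0,0,0.1,45],[0,0,0,0,0,0.1,45]]' | python3 -m handwheel
```

```text
time: 15.8
tool_pos: [476.3, 36.2, 120.3]
tcp_rot: [180.0, 0.0, 109.7]
ft_force: [-1.4, -0.2, 5.8]
finger_gap: 52.3
grip_force: 32.6
```

Converted, 1 mm is 0.1.

```bash
echo '[[0,0,0,0,0,0.1,45],[0,0,0,0,0,0.1,45],[0,0,0,0,0,0.1,45]]' | python3 -m handwheel
```

```text
time: 16.18
tool_pos: [476.6, 36.1, 120.3]
tcp_rot: [179.9, 0.0, 109.7]
ft_force: [-4.2, -0.5, 12.3]
finger_gap: 52.2
grip_force: 33.6
```

```bash
echo '[[0,0,0,0,0,-0.15,54],[0,0,0,0,0,-0.15,62],[0,0,0,0,0,-0.15,75],[0,0,0,0,0,-0.5,80],[0,0,0,0,0,-3,80],[0,0,0,0,0,-8,80],[0,0,0,0,0,-10,80],[0,0,0,0,0,-10,80]]' | python3 -m handwheel
python3 - <<'E'
from h import *
print(delta((614,189.3,180),109.7))
E
```

```text
time: 17.18
tool_pos: [477.3, 36.2, 220.9]
tcp_rot: [179.8, 0.1, 109.7]
ft_force: [0.7, -0.2, -1.1]
finger_gap: 80.4
grip_force: 0.0
(array([ 98.3, 180.1,  41.5]), array([ 0.22361735,  0.08796713, -0.04720587]))
```

```bash
echo '[[0,0,0,2.8,5,0,60],[0,0,0,5.5,10,0,45],[0,0,0,8,15,2,40],[0,0,0,9.8,18,4.1,40],[0,0,0,9.8,18,8,40],[0,0,0,9.8,18,10,40],[0,0,0,9.8,18,10,40],[0,0,0,9.8,18,10,40]]' | python3 -m handwheel
python3 - <<'E'
from h import *
print(delta((614,189.3,46),109.7))
s=optics.snapshot("side"); t=optics.snapshot("top")
a=cv2.resize(s["pixels"][180:300,110:270],None,fx=2.5,fy=2.5,interpolation=cv2.INTER_CUBIC);b=cv2.resize(t["pixels"][150:270,170:330],None,fx=2.5,fy=2.5,interpolation=cv2.INTER_CUBIC)
cv2.imwrite("pics/g7.png",np.hstack([a,b]))
for c in blobs(t,(0,60,60),(18,255,255),(215,180,300,260))[:2]:
    e=cv2.fitEllipse(c); print(e[:2])
E
```

```text
time: 18.18
tool_pos: [613.2, 188.8, 120.3]
tcp_rot: [179.9, 0.0, 109.6]
ft_force: [1.2, 0.1, 1.6]
finger_gap: 39.7
grip_force: 0.0
(array([ 0.2,  0.8, 74.3]), array([ 0.10371652,  0.01288523, -0.07828843]))
((252.9237518310547, 218.31924438476562), (36.87948226928711, 37.39846420288086))
```

View pics/g7.png

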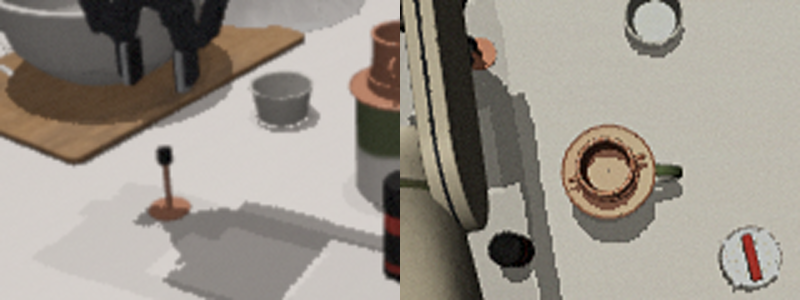

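The press stands upright under the gripper (crop pixel 165,155 knob), and the chamber sits in the collar. I'll grip only the top of the knob (TCP z 50) so the fingertips stay above the chamber rim.

Converted, 70 mm is 7, 60 mm is 6.

```bash
echo '[[0,0,0,0.02,0.08,3,40],[0,0,0,0.02,0.08,6,40],[0,0,0,0.02,0.08,7,40],[0,0,0,0.02,0.08,7,40],[0,0,0,0.02,0.08,7,5],[0,0,0,0.02,0.08,7,5],[0,0,0,0.02,0.08,7,5],[0,0,0,0.02,0.08,7,5]]' | python3 -m handwheel 25
echo '[[0,0,0,0,0,0,5],[0,0,0,0,0,0,5],[0,0,0,0,0,-2,5],[0,0,0,0,0,-7,5],[0,0,0,0,0,-13,5],[0,0,0,0,0,-16,5],[0,0,0,0,0,-16,5],[0,0,0,0,0,-16,5]]' | python3 -m handwheel
python3 - <<'E'
from h import *
print(delta((475.6,36.4,211)))
t=optics.snapshot("top")
print(proj(t,(475.6,36.4,154)))
p=t["pixels"]; cv2.imwrite("pics/g8.png",cv2.resize(p[192:244,225:285],(720,624)[:2] and (690,598),interpolation=cv2.INTER_CUBIC))
E
```

```text
time: 19.27
tool_pos: [614.6, 189.8, 50.8]
tcp_rot: [179.8, 0.0, 109.7]
ft_force: [-1.3, 0.0, 6.2]
finger_gap: 12.4
grip_force: 24.5
time: 20.27
tool_pos: [612.6, 189.4, 208.0]
tcp_rot: [-179.9, -0.0, 109.7]
ft_force: [-0.2, 0.1, -1.1]
finger_gap: 12.8
grip_force: 24.6
(array([ -98. , -180.5,   -2.8]), None)
(np.float64(251.12323526713578), np.float64(216.1779219776836))
```

View pics/g8.png

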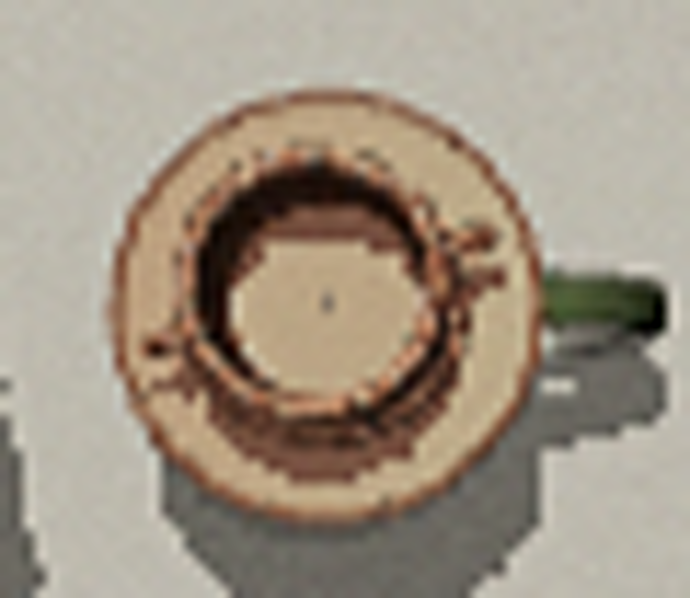

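Converted, -50 mm is -5, -35 mm is -3.5.

```bash
echo '[[0,0,0,0,0,-3,5],[0,0,0,-2.8,-5,-3.5,5],[0,0,0,-5.5,-10,-3.5,5],[0,0,0,-8,-15,-3.5,5],[0,0,0,-9.85,-18,-3.5,5],[0,0,0,-9.85,-18,-2.5,5],[0,0,0,-9.85,-18,-2,5],[0,0,0,-9.85,-18,-2,5]]' | python3 -m handwheel
echo '[[0,0,0,0,0,0,5],[0,0,0,0,0,0,5]]' | python3 -m handwheel
python3 - <<'E'
from h import *
print(delta((476.2,35.8,158),109.7))
s=optics.snapshot("side");t=optics.snapshot("top");print(plane(t,252,216.3,154),plane(t,252.9,217.8,107))
p=s["pixels"]; cv2.imwrite("pics/g9.png",cv2.resize(p[110:250,200:340],None,fx=4,fy=4,interpolation=cv2.INTER_CUBIC))
E
```

```text
time: 21.32
tool_pos: [476.5, 36.9, 227.3]
tcp_rot: [-179.9, -0.1, 109.7]
ft_force: [0.1, 0.5, -1.0]
finger_gap: 12.1
grip_force: 24.7
time: 21.58
tool_pos: [477.1, 36.6, 228.9]
tcp_rot: [180.0, -0.0, 109.7]
ft_force: [0.1, 0.0, -0.1]
finger_gap: 12.4
grip_force: 24.7
(array([-0.4, -1.1, 70.9]), array([ 0.00273818, -0.00039531, -0.00192523]))
[475.34940094  34.31270737 154.        ] [476.37216826  35.66503431 107.        ]
```

View pics/g9.png

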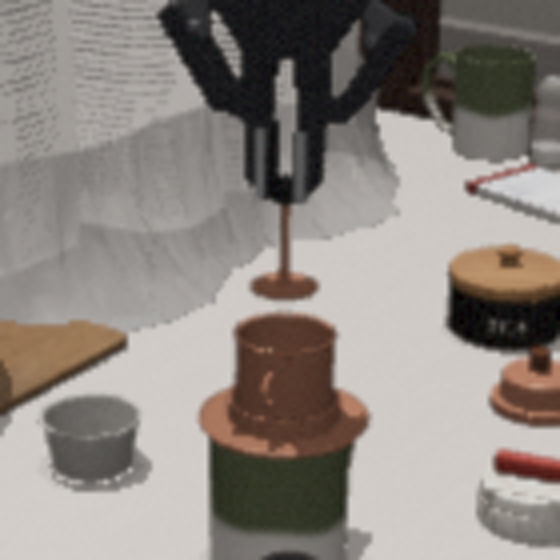

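The press hangs upright (disc at crop 285,285) over the chamber mouth (286,330). Lowering in.

Converted, -1 mm is -0.1, 68 mm is 6.8.

```bash
echo '[[0,0,0,-0.08,-0.1,1.5,5],[0,0,0,-0.08,-0.1,2.8,5],[0,0,0,-0.08,-0.1,4,5],[0,0,0,-0.08,-0.1,5.2,5],[0,0,0,-0.08,-0.1,6.2,5],[0,0,0,-0.08,-0.1,6.8,5],[0,0,0,-0.08,-0.1,6.8,5],[0,0,0,-0.08,-0.1,6.8,5]]' | python3 -m handwheel
```

```text
time: 22.68
tool_pos: [476.5, 35.1, 161.3]
tcp_rot: [180.0, 0.0, 109.7]
ft_force: [-0.0, -0.0, -0.0]
finger_gap: 12.1
grip_force: 24.7
```

```bash
echo '[[0,0,0,0,0,0.15,5],[0,0,0,0,0,0.15,5],[0,0,0,0,0,0.15,5]]' | python3 -m handwheel
```

```text
time: 23.05
tool_pos: [476.2, 35.1, 159.4]
tcp_rot: [180.0, 0.0, 109.7]
ft_force: [-0.6, -0.7, -1.3]
finger_gap: 12.4
grip_force: 24.7
```

Converted, 1.5 mm is 0.15.

```bash
echo '[[0,0,0,0,0,0.15,5],[0,0,0,0,0,0.15,5],[0,0,0,0,0,0.15,5]]' | python3 -m handwheel
```

```text
time: 23.42
tool_pos: [476.1, 35.1, 157.8]
tcp_rot: [-180.0, -0.0, 109.7]
ft_force: [-1.0, 0.3, -0.2]
finger_gap: 12.2
grip_force: 24.7
```

Converted, 1.5 mm is 0.15.

```bash
echo '[[0,0,0,0,0,0.15,5],[0,0,0,0,0,0.15,5],[0,0,0,0,0,0.15,5]]' | python3 -m handwheel
```

```text
time: 23.8
tool_pos: [476.6, 35.1, 157.2]
tcp_rot: [179.9, 0.0, 109.7]
ft_force: [-2.1, 1.0, 5.2]
finger_gap: 12.3
grip_force: 25.1
```

Converted, 0.8 mm is 0.08.

```bash
echo '[[0,0,0,0,0,0.08,5],[0,0,0,0,0,0.08,5],[0,0,0,0,0,0.08,5]]' | python3 -m handwheel
```

```text
time: 24.18
tool_pos: [477.0, 35.1, 157.1]
tcp_rot: [179.9, 0.0, 109.7]
ft_force: [-3.1, -0.9, 9.7]
finger_gap: 12.5
grip_force: 25.5
```

Floor reached at the expected height. Releasing and going to the lid.

Converted, -70 mm is -7, -30 mm is -3.

```bash
echo '[[0,0,0,0,0,-0.15,14],[0,0,0,0,0,-0.15,20],[0,0,0,0,0,-0.2,30],[0,0,0,0,0,-0.5,40],[0,0,0,0,0,-3,40],[0,0,0,0,0,-7,40],[0,0,0,0,0,-7,40],[0,0,0,0,0,-7,40]]' | python3 -m handwheel
python3 - <<'E'
from h import *
print(delta((467.3,-255.6,170),109.7))
E
```

```text
time: 25.18
tool_pos: [476.1, 35.1, 225.2]
tcp_rot: [-180.0, -0.0, 109.7]
ft_force: [0.2, -0.3, -0.4]
finger_gap: 40.2
grip_force: 0.0
(array([-270.8, -106.1,   55.2]), array([-0.00067218, -0.00076015, -0.04658176]))
```

Converted, -271 mm is -27.1, -220 mm is -22.

```bash
echo '[[0,0,0,-5.5,-2.1,0,40],[0,0,0,-11,-4.3,0,40],[0,0,0,-16.5,-6.4,0,40],[0,0,0,-22,-8.6,2,40],[0,0,0,-27.1,-10.6,5.5,40],[0,0,0,-27.1,-10.6,8.5,40],[0,0,0,-27.1,-10.6,11.5,40],[0,0,0,-27.1,-10.6,11.5,40]]' | python3 -m handwheel
echo '[[0,0,0,0,0,0,40],[0,0,0,0,0,0,40]]' | python3 -m handwheel
python3 - <<'E'
from h import *
s=optics.snapshot("side");t=optics.snapshot("top")
a=cv2.resize(s["pixels"][110:250,225:405],(400,311),interpolation=cv2.INTER_CUBIC);b=cv2.resize(t["pixels"][160:300,215:395],(400,311),interpolation=cv2.INTER_CUBIC)
cv2.imwrite("pics/g10.png",np.hstack([a,b]))
# dark knob of lid in side view -> compare with expected
print("knob expect side",proj(s,(467.3,-255.6,36)))
for c in blobs(s,(0,0,0),(179,255,75),(318,190,352,215),5)[:3]: print(cv2.boundingRect(c),cv2.contourArea(c))
print(delta((467.3,-255.6,26)))
E
```

```text
time: 26.18
tool_pos: [464.5, -254.0, 106.1]
tcp_rot: [-179.7, -0.4, 109.6]
ft_force: [-1.4, -0.4, 1.0]
finger_gap: 39.6
grip_force: 0.0
time: 26.42
tool_pos: [468.5, -256.2, 112.2]
tcp_rot: [179.9, 0.1, 109.7]
ft_force: [0.4, 0.8, -0.4]
finger_gap: 39.7
grip_force: 0.0
knob expect side (np.float64(335.099381507713), np.float64(199.82425499748334))
(318, 190, 23, 13) 148.0
(array([ 1. , -0.9, 86. ]), None)
```

View pics/g10.png

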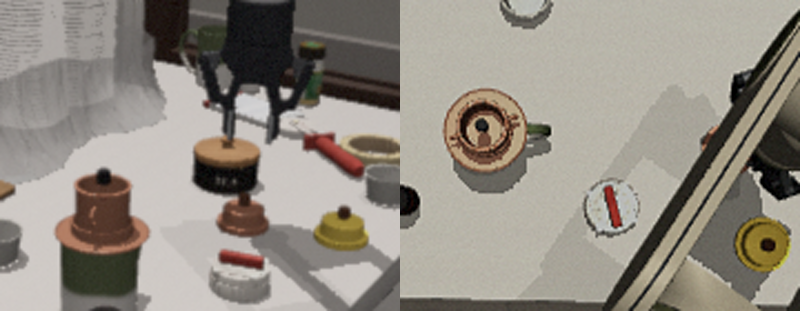

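Left: the press knob (103,175) stands just above the chamber rim, and the gripper is over the copper lid, whose knob at (245,198) is where I predicted. Right: mug and stack (485,130) are undisturbed. Gripping the lid by its knob.

Converted, 81 mm is 8.1, 65 mm is 6.5.

```bash
echo '[[0,0,0,0.1,-0.09,3.5,40],[0,0,0,0.1,-0.09,6.5,40],[0,0,0,0.1,-0.09,8.1,40],[0,0,0,0.1,-0.09,8.1,40],[0,0,0,0.1,-0.09,8.1,8],[0,0,0,0.1,-0.09,8.1,8],[0,0,0,0.1,-0.09,8.1,8],[0,0,0,0.1,-0.09,8.1,8]]' | python3 -m handwheel 40
python3 - <<'E'
from h import *
s=optics.snapshot("side");t=optics.snapshot("top")
print(plane(s,271,192.9,154),plane(t,252,216.3,154))
# chamber rim from floor/plate: flange ellipse
c=blobs(t,(0,60,60),(18,255,255),(215,180,300,260))[0]; e=cv2.fitEllipse(c); print(e[:2],plane(t,*e[0],104))
# press knob in both views
for n,v,w in (("top",t,(243,205,262,228)),("side",s,(262,180,282,196))):
    for c in blobs(v,(0,0,0),(179,255,45),w,4)[:3]: print(n,cv2.boundingRect(c),cv2.contourArea(c),cv2.minEnclosingCircle(c))
E
```

```text
time: 27.52
tool_pos: [467.5, -255.9, 31.2]
tcp_rot: [179.9, 0.1, 109.7]
ft_force: [-1.1, 0.5, 6.8]
finger_gap: 13.8
grip_force: 39.1
[476.10941883  36.1109608  154.        ] [475.34940094  34.31270737 154.        ]
((252.9215087890625, 218.31973266601562), (36.8252067565918, 37.38379669189453)) [475.36452973  35.80466923 104.        ]
top (243, 207, 19, 18) 44.0 ((252.0, 216.5), 10.547611236572266)
top (249, 214, 6, 5) 16.5 ((251.5, 216.0), 2.6926822662353516)
side (269, 187, 6, 6) 22.5 ((271.1190490722656, 189.59524536132812), 3.2052948474884033)
```

Converted, -185 mm is -18.5, -180 mm is -18.

```bash
echo '[[0,0,0,0,0,0,8],[0,0,0,0,0,-2,8],[0,0,0,0,0,-7,8],[0,0,0,0,0,-13,8],[0,0,0,0,0,-18,8],[0,0,0,0,0,-18.5,8],[0,0,0,0,0,-18.5,8],[0,0,0,0,0,-18.5,8]]' | python3 -m handwheel
python3 - <<'E'
from h import *
print(delta((475.8,35.3,215),109.7))
E
```

```text
time: 28.62
tool_pos: [465.3, -254.5, 212.3]
tcp_rot: [-179.9, -0.2, 109.7]
ft_force: [0.0, -0.9, -1.4]
finger_gap: 13.7
grip_force: 39.1
(array([269.4, 107.3,  -2.2]), array([-0.11587421, -0.16414296, -0.04914508]))
```

The manual's scale: shifts go in cm and turns go in units of 2 degrees. Converting my numbers, 200 mm is 20, 20 mm is 2.

```bash
echo '[[0,0,0,5,2,-0.5,8],[0,0,0,10,4,-0.5,8],[0,0,0,15,6,-0.5,8],[0,0,0,20,8,-0.5,8],[0,0,0,24,9.5,-0.5,8],[0,0,0,26.2,10.4,-0.5,8],[0,0,0,26.9,10.7,-0.3,8],[0,0,0,26.9,10.7,-0.3,8]]' | python3 -m handwheel
echo '[[0,0,0,0,0,0,8],[0,0,0,0,0,0,8],[0,0,0,0,0,0,8]]' | python3 -m handwheel
python3 - <<'E'
from h import *
s=optics.snapshot("side");st=r.sense();p=st["tool_pos"];print(p)
print(delta((475.8,35.3,178),109.7))
for z in (0,7): print("exp lid",proj(s,p-[0,0,31.2-z]))
for c in blobs(s,(0,60,30),(18,255,255),(235,120,310,235))[:3]:
    m=c.reshape(-1,2); print(cv2.boundingRect(c))
    for row in range(m[:,1].min(),m[:,1].max()+1,3):
        q=m[m[:,1]==row,0]; print(row,q.min(),q.max(),end=" | ")
E
```

```text
time: 29.62
tool_pos: [475.9, 34.0, 216.1]
tcp_rot: [-179.9, -0.0, 109.7]
ft_force: [0.9, -0.7, -1.5]
finger_gap: 13.4
grip_force: 39.1
time: 30.0
tool_pos: [476.7, 33.6, 217.6]
tcp_rot: [180.0, 0.0, 109.6]
ft_force: [-0.0, 0.5, 0.4]
finger_gap: 13.9
grip_force: 39.1
[476.67714932  33.70812146 217.5881086 ]
(array([ 1.8, -0.3, 39.6]), array([ 0.0094466 ,  0.00710191, -0.09282518]))
exp lid (np.float64(271.64675407460714), np.float64(178.34825705715954))
exp lid (np.float64(271.69169614290695), np.float64(175.23516967946765))
(250, 189, 42, 36)
189 263 277 | 192 259 282 | 195 260 282 | 198 260 282 | 201 260 282 | 204 260 282 | 207 257 283 | 210 251 289 | 213 250 291 | 216 250 291 | 219 253 288 | 222 257 285 | (257, 158, 30, 25)
158 269 269 | 161 268 273 | 164 262 279 | 167 260 283 | 170 260 283 | 173 257 285 | 176 257 286 | 179 258 285 | 182 264 280 | (297, 120, 13, 19)
120 305 309 | 123 305 307 | 126 304 307 | 129 303 309 | 132 300 309 | 135 297 305 | 138 305 306 |
```

Converted, -0.3 mm is -0.03, 37 mm is 3.7.

```bash
echo '[[0,0,0,0.15,-0.03,1,8],[0,0,0,0.15,-0.03,2,8],[0,0,0,0.15,-0.03,2.8,8],[0,0,0,0.15,-0.03,3.4,8],[0,0,0,0.15,-0.03,3.7,8],[0,0,0,0.15,-0.03,3.7,8],[0,0,0,0.15,-0.03,3.7,8]]' | python3 -m handwheel
```

```text
time: 30.92
tool_pos: [476.0, 35.5, 180.9]
tcp_rot: [180.0, 0.0, 109.7]
ft_force: [0.6, -0.0, -1.3]
finger_gap: 13.6
grip_force: 39.1
```

Converted, 1.5 mm is 0.15.

```bash
echo '[[0,0,0,0,0,0.15,8],[0,0,0,0,0,0.15,8],[0,0,0,0,0,0.15,8]]' | python3 -m handwheel
```

```text
time: 31.3
tool_pos: [475.8, 35.5, 179.0]
tcp_rot: [180.0, 0.0, 109.7]
ft_force: [-0.1, 0.1, -2.1]
finger_gap: 13.6
grip_force: 39.1
```

Converted, 1 mm is 0.1.

```bash
echo '[[0,0,0,0,0,0.1,8],[0,0,0,0,0,0.1,8],[0,0,0,0,0,0.1,8]]' | python3 -m handwheel
```

```text
time: 31.68
tool_pos: [475.8, 35.5, 177.9]
tcp_rot: [-180.0, -0.0, 109.7]
ft_force: [-0.6, -0.9, -0.5]
finger_gap: 13.9
grip_force: 39.1
```

Converted, 1 mm is 0.1.

```bash
echo '[[0,0,0,0,0,0.1,8],[0,0,0,0,0,0.1,8],[0,0,0,0,0,0.1,8]]' | python3 -m handwheel
```

```text
time: 32.05
tool_pos: [476.1, 35.5, 177.5]
tcp_rot: [180.0, 0.0, 109.7]
ft_force: [-1.3, 0.4, 5.9]
finger_gap: 13.5
grip_force: 39.5
```

```bash
echo '[[0,0,0,0,0,0.08,8],[0,0,0,0,0,0.08,8],[0,0,0,0,0,0.08,8]]' | python3 -m handwheel
```

```text
time: 32.42
tool_pos: [476.4, 35.5, 177.4]
tcp_rot: [179.9, 0.0, 109.7]
ft_force: [-2.0, 0.7, 10.1]
finger_gap: 13.6
grip_force: 40.0
```

Seated at 177.4 (177–178 expected). Releasing and backing off, then checking with numbers only, since the picture allowance is used up.

```bash
echo '[[0,0,0,0,0,-0.13,16],[0,0,0,0,0,-0.13,22],[0,0,0,0,0,-0.2,30],[0,0,0,0,0,-0.5,40],[0,0,0,0,0,-3,40],[0,0,0,0,0,-7,40],[0,0,0,0,0,-7,40],[0,0,0,0,0,-7,40]]' | python3 -m handwheel
echo '[[0,0,0,-6,-2,0,40],[0,0,0,-12,-4,0,40],[0,0,0,-18,-6,0,40],[0,0,0,-24,-8,0,40],[0,0,0,-24,-8,0,40],[0,0,0,-24,-8,0,40]]' | python3 -m handwheel
python3 - <<'E'
from h import *
s=optics.snapshot("side");t=optics.snapshot("top")
for z,n in((147,"skirt"),(183,"knob"),(104,"flange")): print(n,np.round(proj(s,(475.8,35.5,z)),1),np.round(proj(t,(475.8,35.5,z)),1))
c=blobs(s,(0,60,30),(18,255,255),(235,120,310,235))[0]; m=c.reshape(-1,2); print(cv2.boundingRect(c))
for row in range(m[:,1].min(),m[:,1].max()+1,2):
    q=m[m[:,1]==row,0]; print(row,q.min(),q.max(),(q.min()+q.max())/2,end=" | ")
print()
for n,v,w in (("topknob",t,(238,200,266,232)),("sideknob",s,(258,160,286,185))):
    for c in blobs(v,(0,0,0),(179,255,70),w,4)[:3]: print(n,cv2.boundingRect(c),cv2.contourArea(c))
for c in blobs(t,(0,60,60),(18,255,255),(215,180,300,260))[:1]: print(cv2.fitEllipse(c),cv2.boundingRect(c))
g=blobs(s,(30,40,20),(90,255,140),(235,200,310,260)); print("mug",cv2.boundingRect(g[0]))
E
```

```text
time: 33.42
tool_pos: [475.7, 35.5, 245.9]
tcp_rot: [-180.0, -0.0, 109.7]
ft_force: [0.4, -0.8, -0.5]
finger_gap: 39.9
grip_force: 0.0
time: 34.17
tool_pos: [480.4, -217.2, 244.6]
tcp_rot: [-179.9, -0.1, 109.6]
ft_force: [-0.9, -0.2, -0.0]
finger_gap: 40.6
grip_force: 0.0
skirt [271.2 195.8] [251.7 216.4]
knob [271.5 180.2] [250.5 214.8]
flange [271.  213.9] [253.  218.1]
(250, 177, 42, 48)
177 269 273 271.0 | 179 269 274 271.5 | 181 265 277 271.0 | 183 261 281 271.0 | 185 260 283 271.5 | 187 260 283 271.5 | 189 258 283 270.5 | 191 257 285 271.0 | 193 256 286 271.0 | 195 257 285 271.0 | 197 257 285 271.0 | 199 259 283 271.0 | 201 260 282 271.0 | 203 260 282 271.0 | 205 260 282 271.0 | 207 256 283 269.5 | 209 253 288 270.5 | 211 251 290 270.5 | 213 250 291 270.5 | 215 250 291 270.5 | 217 251 290 270.5 | 219 253 288 270.5 | 221 254 287 270.5 | 223 260 282 271.0 | 
topknob (249, 214, 17, 18) 50.5
topknob (248, 213, 6, 6) 22.5
sideknob (269, 179, 6, 6) 25.0
((252.94024658203125, 218.32533264160156), (36.938087463378906, 37.37215805053711), 30.858869552612305) (234, 200, 38, 38)
mug (253, 221, 35, 22)
```

Everything is symmetric about one axis and at the expected heights, and no contact was felt elsewhere.

```bash
python3 -c "
from bench import workorder
print(workorder.hand_in())"
```

```text
the job is handed in; nothing more can be done
None
```

The filter is back together on the mug (plate, chamber, press, lid, in that order) and the job was handed in at about 34 s; the last camera measurements showed the stack centred, level and at the expected heights, with no sign that the mug moved or any bystander was touched.

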